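Dispense one tablet and put it on the balance

ROBOT

A 7-joint arm with a two-finger parallel gripper is mounted at the origin on a cart in front of the work surface, level with it; the furniture and walls round the work are solid. World frame = base frame: x ahead of the robot, y to its left, z up, the work surface at z = 0. Lengths are in mm, angles in rad, forces in N, time in s.
With the tool pointing down it reaches from about 400 to 925 mm from the base axis. Payload 4.1 kg.
Tool frame: the origin (TCP) lies on the mounting face of the last link; the fingertips stand bot.finger_overhang ahead of it and the grasp point (between the pads) lies 155 mm ahead of it (bot.finger_overhang is the distance from the TCP to the fingertips, in mm); z points along the fingers, y is the line along which they close (so a half turn about z gives the same grasp; the last joint's range is limited). The gripper opens to 85 mm and grips with 20 to 120 N. Pads are 22 mm wide; open, the fingers measure 114 mm over their backs; the gripper's body (76 mm by 85 mm) begins 54 mm behind the grasp point. The pads swing forward as they close: fully open they stand 13 mm farther back than shut.
Start: joints at [1.154, 0.398, 0.045, 1.537, -0.019, 1.207, -0.051], TCP at [203.143, -617.455, 404.747] pointing down, gripper open.
Joint ranges: [-2.82, 2.82], [-0.49, 2.23], [-1.37, 1.46], [0, 2.46], [-1.36, 4.5], [0.23, 2], [-2.94, 2.94]. Speed limits (rad/s): [2.57, 2.57, 3.14, 3.14, 3.14, 3.14, 3.14].

INTERFACE

Orientations are given as [roll, pitch, yaw] about the fixed x, y, z axes, in that order (R = Rz(yaw) Ry(pitch) Rx(roll)).
In Python, from plant import bot, vision, job gives the robot as it stands.
- The arm moves only by the tool play_rows, never from a script. Its argument "plan" is one flat list of numbers, 5 for each row, row after row: the closure, from -1 (fully open) to 1 (shut), so that 0 is half open, then the shift along the tool's x, y, z in cm, then the turn about the tool's z in rad. In form: [grip, x, y, z, spin, grip, x, y, z, spin, ...]. A call has exactly 5 rows; each row shifts and turns the commanded pose from where the row before left it, along the tool's axes as they then stand; what a row does not reach is not made up. A row lasts 1/8 s, in which the tool goes at most 62.5 mm and 10.7 degrees, less where a joint would pass 70% of its speed; a pose out of reach is approached as far as the arm can. A call is refused whole if a number of a shift passes 6.25 or a number of a turn 0.188, either way. A call with a gripper value outside its range is refused whole. The fingers move at their own pace and stop on an object; "grip_force" is the grip in N (left out, the last holds). Time passes only in rows, so rows that do not move let the fingers close, or fill a call up. It gives the time, the measured TCP pose, the force, the opening and the grip force at its end, in the units of the state.
- bot.observe(): the state, without advancing time (a new reading comes with each control period).
- vision.snapshot(name): name is "scene" or "top" or "wrist"; returns (picture, depth): 420x560x3 uint8, red, green, blue; 420x560 float32, mm along the optical axis (not along the pixel's ray), 0 where there is no reading.
- vision.calibration(name): a dict with "camera_matrix" (3x3 intrinsics, pixels), "world_from_camera" (4x4, takes a point from camera to world coordinates); the wrist camera has in their place "T_tool_cam" (4x4, takes a point from camera to tool coordinates, whose origin is the TCP and whose axes are the flange's). Camera axes: x right, y down, z forward; pixel columns grow to the right and rows downward; lengths in mm; the calibration is good to about 2 mm. A picture is of the moment at which its call begins: read the wrist's pose just before it. calibration takes no time and is no camera call.
- job.job_done(): hands the job in; it is judged then, once.
The state is a dict: "time_s": time; "joints": joint angles; "joint_velocities": joint speeds; "joint_efforts": joint torques, N m; "tool_pos": TCP position; "tool_rot": TCP orientation; "contact_force": force on the tool from outside, world axes, zero at the start; "torque": the same for the moment, N m; "gripper_width": finger opening in mm; "gripper_force": force on a finger pad.
Only numpy, scipy, OpenCV 4.12 (cv2) and the standard library are available. Lean on these libraries where they do the work, as an engineer would, in place of code of your own. Each camera call takes 0.05 s, during which the arm holds its last target. There are 200 camera calls.

TASK

One tablet is to be weighed: push the tablet dispenser's sprung plunger fully in, once, so that a single tablet comes out into its tray, and let the plunger spring back. Then pick that tablet up and set it down gently in the weighing boat on the balance, leaving it and the boat there, with the other tablets still in the dispenser's tube. Do not lean on the balance, and leave the timer, marker and small beaker where they are.

Things in the scene. Friction and masses are not known exactly. Their poses are not given: they have to be found in the camera images.
- dispenser: Fixed tablet dispenser: white block (48 mm wide, 42 high, x -24 to 22 mm), clear tube of tablets with blue cap (top 86 mm up), red-plated plunger at the -x end, open tray at the +x end. Origin: on the bench, under the tube's axis. x (level): the way the plunger is pushed and tablets come out; z up. Tablets slide along a channel (floor 20 mm up, rails to 29) to x = 38 mm, then drop into the tray
- plunger (a joint): How far the plunger is in, m: 0 = out (at rest), 0.060 = fully in, at its stop. A spring pushes it out, about 3 N at rest and 7 N fully in. Only the last few mm push the tablet clear of the channel; let go, it springs back to 0 and the next tablet falls into place
- plunger_face (a point): Centre of the outer upright face of the plunger's red thumb plate (40 mm wide, 34 high, 8 thick, lower edge 10 mm above the bench, centre 27 mm); moves with the plunger: x = -92.5 mm in the dispenser's frame at rest, -32.5 mm fully in. Push it along the dispenser's +x
- tray_floor (a point): Point on the floor of the shallow aluminium tray, on the dispenser's centre line at x = 75 mm, 6 mm above the bench. The floor spans x 41 to 111 mm and y -50 to 50 mm of the dispenser's frame; low lips (11 mm above the bench) stand round it
- tablet_1: The lowest tablet, which comes out first: salmon pink disc, 26 mm diameter, 13 mm thick, about 12 g, origin at the centre of its underside, z along its axis. At the start it lies at the foot of the tube, its underside 20 mm above the bench; pushed out, it comes to lie in the tray, normally flat, either face up
- tablet_2: The tablet on top of tablet_1 in the tube, same size; it must stay in the dispenser
- tablet_3: The third tablet in the tube, same size; it must stay in the dispenser
- tablet_4: The fourth and highest tablet in the tube, same size; it must stay in the dispenser
- weigh_boat: White square weighing boat, loose on the balance's pan: 76 x 76 mm at its rim, 19 mm high, walls sloping in to a flat floor 48 x 48 mm, floor 2 mm thick. Origin: centre of its underside, x and y along its sides, z up
- balance: Top-pan laboratory balance, fixed, 200 mm (x) by 170 mm (y), housing 45 mm high, with its sloping display at its -x end. Origin: centre of its underside on the bench, z up. The round steel pan (116 mm diameter, top 60 mm above the bench) is centred at x = 30 mm, y = 0 in this frame
- pan_top (a point): Centre of the pan's upper face, 60 mm above the bench
- timer: White kitchen-type timer, 66 x 62 x 14 mm, lying on the bench; origin at the centre of its underside. Leave it alone
- marker: White marker pen with a blue cap, 128 mm long, 16 mm thick, lying on the bench; origin at the centre of its underside. Leave it alone
- beaker: Small clear plastic beaker, 59 mm wide, 72 mm high, standing behind the work; origin at the centre of its underside. Leave it alone
Things that resemble listed ones, but are neither listed nor needed, are in the scene too. Leave any green or pink look-alike of the weigh_boat alone.

How it is judged:
By the outcome, as a careful person would: the job done as asked, in the order asked, and still so for the second after the job is handed in, with the robot touching nothing.
It also fails if it takes over 64 s, if anything falls off the work surface, if the arm or the gripper's body presses on something with over 40 N, if the wrist force passes 120 N, or if a joint passes its speed limit or range.

## Working session

There is one attempt and no reset: what is moved stays moved. The work goes in short steps, Python scripts to look and compute and a tool call to move; the robot and the scene stay as the last step left them, time stands still between calls to the robot, and variables do not carry over. Pictures are saved under pics/ and viewed, at most 10 in all, crops included, and the job is handed in when it is done.

Besides the shell and the picture viewer there is one more tool, called after "Request:" in YAML: its name, and indented under it one key for each argument. play_rows: Moves the arm, as the interface text tells. Its arguments: {"type":"object","properties":{"plan":{"type":"array"},"grip_force":{"type":"number"}},"required":["plan"]}

```bash
mkdir -p pics; python3 - <<'E'
from plant import bot, vision, job
import numpy as np, cv2
print(bot.observe(), bot.finger_overhang)
for n in ("scene","top"):
    p,d=vision.snapshot(n); c=vision.calibration(n)
    np.savez(f"{n}.npz",p=p,d=d,K=c["camera_matrix"],T=c["world_from_camera"])
    cv2.imwrite(f"pics/{n}0.png",p[...,::-1])
    print(n,np.round(c["camera_matrix"],1).tolist(),np.round(c["world_from_camera"],3).tolist())
print(np.round(vision.calibration("wrist")["T_tool_cam"],3).tolist())
E
```

```text
{'time_s': 0.0, 'joints': array([ 1.15400549,  0.39918233,  0.04503911,  1.5378567 , -0.01868401,
        1.2068891 , -0.05068718]), 'joint_velocities': array([-0.00071596,  0.00130652, -0.000891  , -0.00113833,  0.00041194,
        0.00064384, -0.00016513]), 'joint_efforts': array([-1.36891782e-05, -4.75131047e+01,  1.36462837e+00, -2.54224688e+01,
        1.14200322e-02,  9.46772459e-03,  2.85336384e-06]), 'tool_pos': array([ 203.05293057, -617.16689575,  403.67985947]), 'tool_rot': array([-3.13968417e+00,  1.49422434e-04,  3.17917168e-01]), 'contact_force': array([-0.03171109,  0.31496109,  0.10303993]), 'torque': array([-0.01381559,  0.00214533, -0.02629609]), 'gripper_force': 0.0, 'gripper_width': 85.14208332570978} 173.4
scene [[399.9, 0.0, 281.0], [0.0, 399.9, 207.3], [0.0, 0.0, 1.0]] [[-0.802, -0.441, 0.403, 34.399], [-0.597, 0.57, -0.564, 628.637], [0.019, -0.693, -0.721, 1012.193], [0.0, 0.0, 0.0, 1.0]]
top [[503.0, 0.0, 275.5], [0.0, 503.0, 212.5], [0.0, 0.0, 1.0]] [[-0.029, -0.983, 0.179, 359.292], [-1.0, 0.026, -0.017, -86.886], [0.013, -0.18, -0.984, 1307.129], [0.0, 0.0, 0.0, 1.0]]
[[0.0, -0.963, -0.271, 68.518], [1.0, -0.0, 0.0, -0.698], [-0.0, -0.271, 0.963, 30.688], [0.0, 0.0, 0.0, 1.0]]
```

View pics/top0.png

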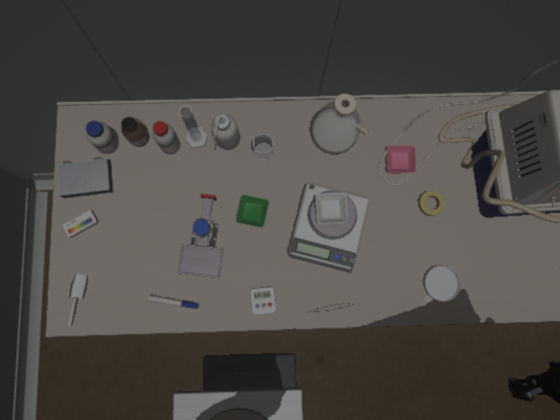

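View pics/scene0.png

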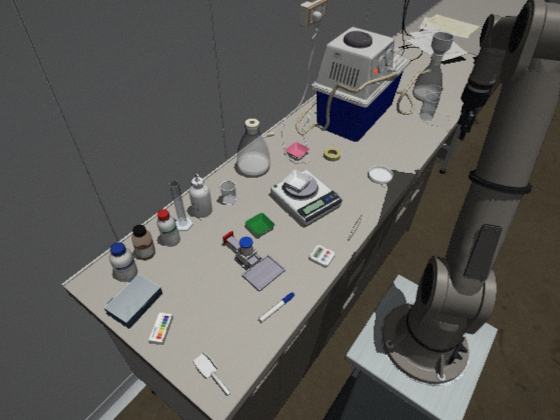

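The top view shows the dispenser with its red plunger plate at (208,197), cap (201,228) and tray (201,261), so it points towards the robot. The balance pan is at (333,215), with the white boat on it at about (332,208).

```bash
cat > h.py <<'E'
import numpy as np, cv2
def ray(K,T,uv,z):
    d=T[:3,:3]@np.linalg.inv(K)@np.array([uv[0],uv[1],1.]); o=T[:3,3]
    return o+d*(z-o[2])/d[2]
def blobs(m,amin=20):
    n,l,s,c=cv2.connectedComponentsWithStats(m.astype(np.uint8))
    return [(l==i,s[i],c[i]) for i in range(1,n) if s[i,4]>=amin]
E
python3 - <<'E'
from h import *
f=np.load("top.npz");p,K,T=f["p"],f["K"],f["T"]
hsv=cv2.cvtColor(p,cv2.COLOR_RGB2HSV);H,S,V=cv2.split(hsv)
roi=np.zeros_like(H,bool);roi[180:285,170:380]=1
def show(n,m,z):
    for b,s,c in blobs(m&roi):
        r=cv2.minAreaRect(np.argwhere(b)[:,::-1].astype(np.float32))
        print(n,s.tolist(),np.round(c,1),np.round(ray(K,T,c,z),1),[np.round(ray(K,T,q,z)[:2]).tolist() for q in cv2.boxPoints(r)])
show("red",((H<8)|(H>172))&(S>140)&(V>60),44)
show("cap",(H>105)&(H<130)&(S>130)&(V>70),86)
show("boat",(V>185)&(S<60),79)
im=cv2.resize(p[180:290,165:375,::-1],None,fx=3.8,fy=3.8,interpolation=cv2.INTER_CUBIC)
cv2.imwrite("pics/crop.png",im)
E
```

```text
red [201, 195, 14, 3, 27] [207.7 195.9] [637.5  63.   44. ] [[638.0, 81.0], [643.0, 80.0], [637.0, 47.0], [632.0, 47.0]]
cap [194, 220, 15, 15, 176] [200.6 226.9] [551.2  75.9  86. ] [[569.0, 92.0], [568.0, 58.0], [533.0, 58.0], [534.0, 92.0]]
```

View pics/crop.png

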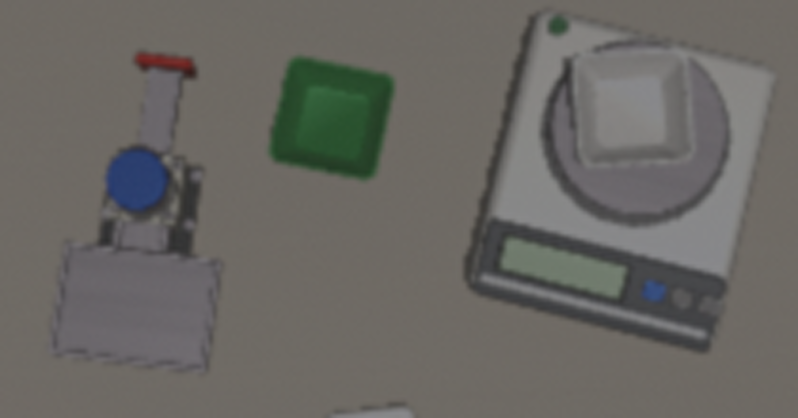

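The crop shows the tray corners at (65,242), (220,262), (207,372), (53,354) and the boat rim corners at (572,60), (688,52), (692,162), (580,165), in crop pixels at 3.8×.

```bash
python3 - <<'E'
from h import *
f=np.load("top.npz");p,d,K,T=f["p"],f["d"],f["K"],f["T"]
C=lambda q:(q[0]/3.8+165-.4,q[1]/3.8+180-.4)
for n,z,cs in (("tray",11,[(65,242),(220,262),(207,372),(53,354)]),("boat",79,[(572,60),(688,52),(692,162),(580,165)])):
    P=np.array([ray(K,T,C(q),z)[:2] for q in cs]);print(n,P.round().tolist(),P.mean(0).round(1))
for n in("top","scene"):
    f=np.load(n+".npz");d,K,T=f["d"],f["K"],f["T"]
    v,u=np.mgrid[:420,:560];X=np.stack([u,v,np.ones_like(u)],-1)@np.linalg.inv(K).T*d[...,None]
    W=(X@T[:3,:3].T+T[:3,3])[d>0]
    for x in range(640,880,30):
        print(x,[int(max([0,*np.sort(W[(abs(W[:,0]-x)<15)&(abs(W[:,1]-y)<15)][:,2])[-3:-2]])) for y in range(180,-180,-30)])
E
```

```text
tray [[521.0, 135.0], [505.0, 30.0], [431.0, 39.0], [446.0, 142.0]] [475.6  86.4]
boat [[624.0, -209.0], [628.0, -286.0], [554.0, -285.0], [554.0, -211.0]] [ 590.1 -247.7]
640 [4, 5, 5, 43, 46, 23, 4, 21, 20, 18, 5, 4]
670 [4, 5, 6, 4, 5, 5, 4, 4, 5, 5, 5, 5]
700 [4, 5, 3, 6, 5, 5, 5, 3, 4, 4, 5, 5]
730 [5, 4, 4, 6, 5, 4, 5, 5, 73, 73, 6, 6]
760 [103, 100, 5, 5, 5, 175, 110, 6, 73, 72, 70, 5]
790 [133, 133, 188, 188, 103, 182, 155, 107, 74, 74, 8, 5]
820 [131, 127, 187, 189, 10, 150, 152, 101, 5, 4, 4, 4]
850 [4, 4, 3, 5, 3, 0, 1, 4, 6, 5, 5, 5]
640 [4, 4, 4, 44, 46, 3, 5, 22, 20, 18, 4, 3]
670 [4, 4, 5, 4, 2, 4, 4, 3, 3, 4, 4, 4]
700 [4, 4, 4, 4, 3, 4, 3, 4, 4, 3, 4, 4]
730 [4, 3, 4, 4, 4, 3, 3, 3, 70, 72, 3, 4]
760 [105, 105, 5, 4, 4, 173, 108, 4, 73, 73, 69, 3]
790 [132, 132, 187, 188, 113, 180, 149, 4, 73, 72, 1, 3]
820 [129, 0, 188, 189, 105, 150, 0, 1, 6, 2, 0, 1]
850 [3, 0, 0, 2, 3, 3, 0, 0, 2, 3, 4, 3]
```

Request:
play_rows:
  plan: [1, 2.6, -5.2, 0, 0.1, 1, 2.6, -5.2, 0, 0.1, 1, 2.6, -5.2, 0, 0.1, 1, 2.6, -5.2, 0, 0.1, 1, 2.6, -5.2, 0, 0.066]

```text
time_s: 0.72
tool_pos: [300.8, -344.8, 404.5]
tool_rot: [3.142, 0.0, -0.151]
contact_force: [1.0, -0.4, 0.1]
gripper_width: 0.1
gripper_force: 0.0
```

Request:
play_rows:
  plan: [1, 3.11, -4.54, 0, 0, 1, 3.11, -4.54, 0, 0, 1, 3.11, -4.54, 0, 0, 1, 3.11, -4.54, 0, 0, 1, 3.11, -4.54, 0, 0]

```text
time_s: 1.35
tool_pos: [488.8, -143.8, 404.5]
tool_rot: [3.141, 0.0, -0.148]
contact_force: [1.2, -1.5, -0.2]
gripper_width: 0.0
gripper_force: 0.0
```

Request:
play_rows:
  plan: [1, 3.11, -4.54, 0, 0, 1, 3.11, -4.54, 0, 0, 1, 3.11, -4.54, 0, 0, 1, 3.11, -4.54, 0, 0, 1, 3.11, -4.54, 0, 0]

```text
time_s: 1.98
tool_pos: [676.3, 57.5, 404.1]
tool_rot: [3.141, 0.001, -0.149]
contact_force: [0.6, -0.7, 1.2]
gripper_width: -0.2
gripper_force: 0.0
```

Request:
play_rows:
  plan: [1, 0, 0, 0, -0.18, 1, 0, 0, 0, -0.18, 1, 0, 0, 0, -0.18, 1, 0, 0, 0, -0.18, 1, 0, 0, 0, -0.18]

```text
time_s: 2.6
tool_pos: [675.1, 56.3, 404.0]
tool_rot: [-3.141, 0.001, 0.758]
contact_force: [0.1, -0.8, -0.8]
gripper_width: 0.1
gripper_force: 0.0
```

Request:
play_rows:
  plan: [1, 0, 0, 0, -0.17, 1, 0, 0, 0, -0.17, 1, 0, 0, 0, -0.17, 1, 0, 0, 0, -0.17, 1, 0, 0, 0, 0]

```text
time_s: 3.22
tool_pos: [675.2, 56.1, 404.0]
tool_rot: [-3.14, 0.0, 1.43]
contact_force: [0.3, -0.5, -0.3]
gripper_width: -0.1
gripper_force: 0.0
```

Request:
play_rows:
  plan: [1, 0, 0, 5.5, 0, 1, 0, 0, 5.5, 0, 1, 0, 0, 5.5, 0, 1, 0.1, -0.1, 3.5, 0, 1, 0, 0, 0.7, 0]

```text
time_s: 3.85
tool_pos: [673.1, 57.2, 194.6]
tool_rot: [-3.136, 0.002, 1.43]
contact_force: [0.1, -0.3, 0.0]
gripper_width: 0.3
gripper_force: 0.0
```

```bash
python3 - <<'E'
from plant import bot, vision
import numpy as np, cv2
a,_=vision.snapshot("top");b,_=vision.snapshot("scene");w,_=vision.snapshot("wrist")
f=lambda p,r0,r1,c0,c1:cv2.resize(p[r0:r1,c0:c1,::-1],(396,396),interpolation=cv2.INTER_CUBIC)
cv2.imwrite("pics/a1.png",np.hstack([f(a,165,285,150,270),f(w,0,420,70,490)]))
print(bot.observe()["tool_pos"])
E
```

```text
[675.137117    57.75793369 198.92504327]
```

View pics/a1.png

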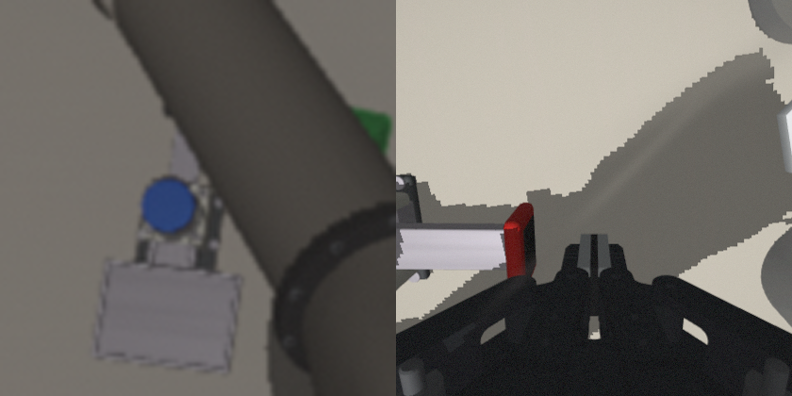

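The gripper is beside the red plate (wrist crop, plate at about (520,240)) with the closed fingers at (594,260), lined up. I'll push along −y of the tool.

Request:
play_rows:
  plan: [1, 0, -1.2, 0, 0, 1, 0, -1.2, 0, 0, 1, 0, -1.2, 0, 0, 1, 0, -1.2, 0, 0, 1, 0, -1.2, 0, 0]

```text
time_s: 4.62
tool_pos: [616.2, 66.1, 199.5]
tool_rot: [3.134, -0.002, 1.432]
contact_force: [7.4, -0.0, 1.1]
gripper_width: 0.1
gripper_force: 3.3
```

Request:
play_rows:
  plan: [1, 0, -0.4, 0, 0, 1, 0, -0.4, 0, 0, 1, 0, -0.3, 0, 0, 1, 0, -0.3, 0, 0, 1, 0, 0, 0, 0]

```text
time_s: 5.25
tool_pos: [605.9, 67.4, 201.2]
tool_rot: [3.126, -0.005, 1.43]
contact_force: [13.7, -0.3, 1.5]
gripper_width: -0.1
gripper_force: 3.2
```

Request:
play_rows:
  plan: [1, 0, -0.2, 0, 0, 1, 0, -0.2, 0, 0, 1, 0, 0, 0, 0, 1, 0, 0, 0, 0, 1, 0, 0, 0, 0]

```text
time_s: 5.88
tool_pos: [604.1, 67.8, 202.6]
tool_rot: [3.12, -0.006, 1.429]
contact_force: [17.4, -1.4, 2.8]
gripper_width: 0.0
gripper_force: 3.2
```

```bash
python3 - <<'E'
from plant import bot, vision
import numpy as np, cv2
b,_=vision.snapshot("scene");w,_=vision.snapshot("wrist")
f=lambda p,r0,r1,c0,c1:cv2.resize(p[r0:r1,c0:c1,::-1],(396,396),interpolation=cv2.INTER_CUBIC)
cv2.imwrite("pics/a2.png",np.hstack([f(b,200,310,200,310),f(w,0,420,0,420)]))
print(bot.observe()["tool_pos"],bot.observe()["contact_force"])
E
```

```text
[604.0634209   67.74781336 202.58635004] [17.47584221 -0.62348842  3.44336724]
```

View pics/a2.png

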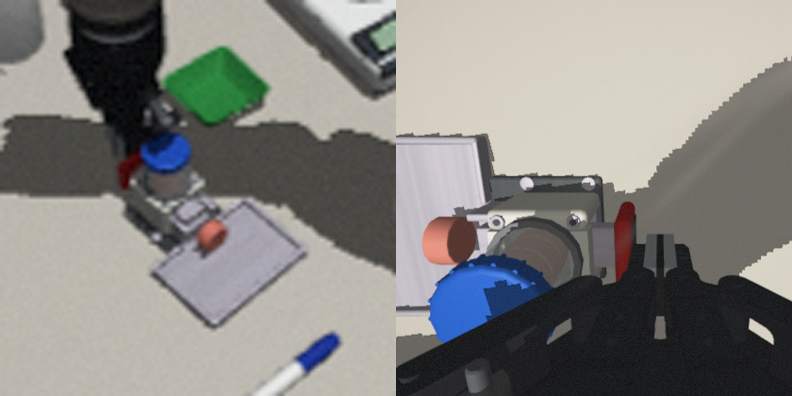

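The tablet sits at the channel's end (wrist crop (450,240)), tipping but not clear of it. A gap of about 4 mm is still visible between block (605) and plate (617), so I'll push a little further.

Request:
play_rows:
  plan: [1, 0, -0.2, 0.1, 0, 1, 0, -0.2, 0.1, 0, 1, 0, -0.2, 0, 0, 1, 0, 0, 0, 0, 1, 0, 0, 0, 0]

```text
time_s: 6.6
tool_pos: [602.0, 68.0, 203.3]
tool_rot: [3.109, -0.009, 1.428]
contact_force: [25.1, -2.2, 8.4]
gripper_width: -0.0
gripper_force: 3.2
```

```bash
python3 - <<'E'
from plant import bot, vision
import numpy as np, cv2
b,_=vision.snapshot("scene");w,_=vision.snapshot("wrist")
f=lambda p,r0,r1,c0,c1:cv2.resize(p[r0:r1,c0:c1,::-1],(396,396),interpolation=cv2.INTER_CUBIC)
cv2.imwrite("pics/a3.png",np.hstack([f(b,200,310,200,310),f(w,0,420,0,420)]))
def edge(w):
    h=cv2.cvtColor(w,cv2.COLOR_RGB2HSV);m=((h[...,0]<6)|(h[...,0]>174))&(h[...,1]>190)
    ys,xs=np.where(m); print(xs.min(),xs.max(),ys.min(),ys.max())
edge(w)
print(bot.observe()["tool_pos"],bot.observe()["contact_force"])
E
```

```text
232 251 215 296
[602.03004408  68.05208322 203.35340566] [24.92354563 -2.7536823   7.3194338 ]
```

View pics/a3.png

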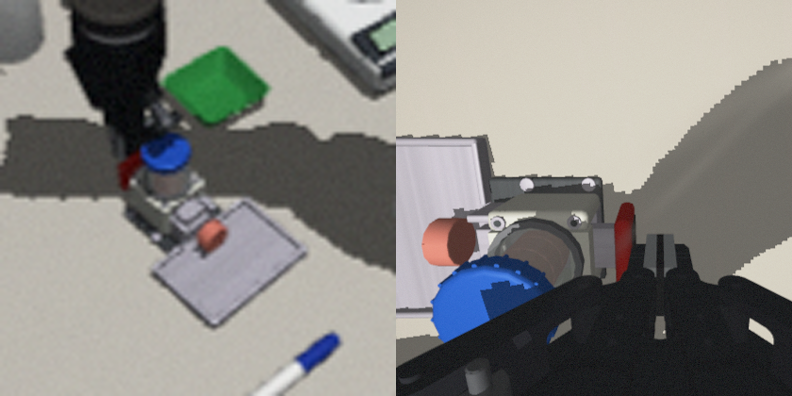

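No progress, and the upward force suggests the wide closed linkage (along tool y) is catching on the tube cap. I'll ease back a little, keeping the plunger mostly in, turn 90° so that the thin side faces the tube, then push.

Request:
play_rows:
  plan: [1, 0, 0.6, 0, 0, 1, 0, 0.6, 0, 0, 1, 0, 0.6, -0.3, 0, 1, 0, 0, -0.2, 0, 1, 0, 0, 0, 0]

```text
time_s: 7.32
tool_pos: [610.3, 66.5, 201.8]
tool_rot: [3.136, -0.002, 1.431]
contact_force: [6.3, 0.0, -2.2]
gripper_width: 0.1
gripper_force: 3.1
```

Request:
play_rows:
  plan: [1, 0, 0, 0, 0.17, 1, 0, 0, 0, 0.17, 1, 0, 0, 0, 0.17, 1, 0, 0, 0, 0.17, 1, 0, 0, 0, 0.17]

```text
time_s: 7.95
tool_pos: [610.0, 63.9, 201.6]
tool_rot: [3.137, -0.001, 0.574]
contact_force: [4.2, -4.8, -0.1]
gripper_width: 0.0
gripper_force: 2.8
```

Request:
play_rows:
  plan: [1, 0, 0, 0, 0.18, 1, 0, 0, 0, 0.18, 1, 0, 0, 0, 0.18, 1, 0, 0, 0, 0.18, 1, 0, 0, 0, 0]

```text
time_s: 8.57
tool_pos: [609.8, 64.6, 201.5]
tool_rot: [3.139, -0.004, -0.141]
contact_force: [4.6, -3.0, -0.1]
gripper_width: 0.1
gripper_force: 2.7
```

Request:
play_rows:
  plan: [1, -0.3, 0, 0, 0, 1, -0.3, 0, 0, 0, 1, -0.2, 0, 0, 0, 1, 0, 0, 0, 0, 1, 0, 0, 0, 0]

```text
time_s: 9.2
tool_pos: [602.1, 65.7, 201.5]
tool_rot: [3.14, -0.005, -0.14]
contact_force: [5.7, -2.4, -1.3]
gripper_width: -0.4
gripper_force: 3.0
```

Request:
play_rows:
  plan: [1, -0.3, 0, 0, 0, 1, -0.3, 0, 0, 0, 1, -0.2, 0, 0, 0, 1, 0, 0, 0, 0, 1, 0, 0, 0, 0]

```text
time_s: 9.82
tool_pos: [594.4, 66.8, 201.6]
tool_rot: [3.14, -0.005, -0.14]
contact_force: [6.1, -3.4, -2.9]
gripper_width: -0.0
gripper_force: 3.3
```

Request:
play_rows:
  plan: [1, -0.2, 0, 0, 0, 1, -0.2, 0, 0, 0, 1, -0.1, 0, 0, 0, 1, 0, 0, 0, 0, 1, 0, 0, 0, 0]

```text
time_s: 10.45
tool_pos: [591.3, 67.0, 201.8]
tool_rot: [-3.142, -0.011, -0.14]
contact_force: [11.2, -4.0, -8.1]
gripper_width: -0.0
gripper_force: 6.2
```

Request:
play_rows:
  plan: [1, -0.2, 0, 0, 0, 1, -0.1, 0, 0, 0, 1, 0, 0, 0, 0, 1, 0, 0, 0, 0, 1, 0, 0, 0, 0]

```text
time_s: 11.08
tool_pos: [590.3, 67.0, 202.0]
tool_rot: [-3.14, -0.017, -0.14]
contact_force: [17.3, -5.8, -13.2]
gripper_width: 0.2
gripper_force: 9.0
```

```bash
python3 - <<'E'
from plant import bot, vision
import numpy as np, cv2
b,_=vision.snapshot("scene");w,_=vision.snapshot("wrist")
f=lambda p,r0,r1,c0,c1:cv2.resize(p[r0:r1,c0:c1,::-1],(396,396),interpolation=cv2.INTER_CUBIC)
cv2.imwrite("pics/a4.png",np.hstack([f(b,200,310,200,310),f(w,0,420,70,490)]))
E
```

```text
(no output)
```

View pics/a4.png

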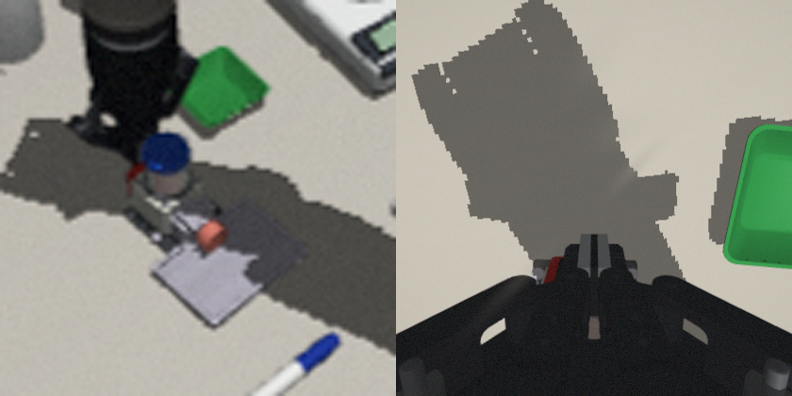

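The plunger is at its stop: force rises and the tip no longer moves. The tablet is off the channel at scene crop (212,235). Now let it back slowly, then lift.

Request:
play_rows:
  plan: [1, 0.8, 0, 0, 0, 1, 0.8, 0, 0, 0, 1, 0.9, 0, 0, 0, 1, 1.0, 0, 0, 0, 1, 1.0, 0, 0, 0]

```text
time_s: 11.8
tool_pos: [630.6, 62.0, 201.5]
tool_rot: [3.14, -0.003, -0.14]
contact_force: [2.8, -3.4, 0.6]
gripper_width: -0.0
gripper_force: 1.7
```

Request:
play_rows:
  plan: [1, 1.0, 0, -0.2, 0, 1, 0.6, 0, -0.8, 0, 1, 0, 0, -3, 0, 1, 0, 0, -5, 0, 1, 0, 0, -6, 0]

```text
time_s: 12.42
tool_pos: [644.1, 62.9, 351.1]
tool_rot: [-3.141, 0.006, -0.136]
contact_force: [1.8, 1.1, -0.4]
gripper_width: -0.5
gripper_force: 0.0
```

Request:
play_rows:
  plan: [-1, -5, 0, 0, 0, -1, -5, 0, 0, 0, -1, -5, 0, 0, 0, -1, 0, 0, 0, 0, -1, 0, 0, 0, 0]

```text
time_s: 13.05
tool_pos: [496.9, 83.0, 351.2]
tool_rot: [-3.141, 0.0, -0.137]
contact_force: [-0.9, -0.1, 1.3]
gripper_width: 85.6
gripper_force: 0.0
```

```bash
cat >> h.py <<'E'
from scipy.spatial.transform import Rotation as Ro
def wrist(vision,bot):
    s=bot.observe(); p,d=vision.snapshot("wrist"); c=vision.calibration("wrist")
    T=np.eye(4);T[:3,:3]=Ro.from_euler("xyz",s["tool_rot"]).as_matrix();T[:3,3]=s["tool_pos"]
    return s,p,d,c["camera_matrix"],T@c["T_tool_cam"]
def salmon(p):
    h=cv2.cvtColor(p,cv2.COLOR_RGB2HSV);return (h[...,0]<14)&(h[...,1]>70)&(h[...,1]<185)&(h[...,2]>90)
E
python3 - <<'E'
from plant import bot, vision
from h import *
s,p,d,K,T=wrist(vision,bot)
print(s["tool_pos"],s["tool_rot"],s["gripper_width"])
for b,st,c in blobs(salmon(p),60):
    e=cv2.fitEllipse(np.argwhere(b)[:,::-1].astype(np.int32))
    z=d[b];uv=np.argwhere(b)[:,::-1];X=np.c_[uv,np.ones(len(uv))]@np.linalg.inv(K).T*z[:,None]
    W=X@T[:3,:3].T+T[:3,3]
    print(st,c.round(1),ray(K,T,c,19).round(1),np.percentile(W[z>0],[2,50,98],axis=0).round(1).tolist())
cv2.imwrite("pics/w1.png",p[...,::-1])
E
```

```text
[496.90141021  82.95814296 351.16340969] [-3.14131650e+00  3.86208061e-05 -1.37006831e-01] 85.63117787267988
[269  15  34  20 310] [290.8  21.9] [641.   54.3  19. ] [[631.5, 47.2, 20.3], [635.3, 54.2, 43.4], [639.7, 69.5, 45.6]]
[266 190  20  13 204] [275.8 196. ] [494.   87.8  19. ] [[491.2, 79.2, 28.4], [496.7, 87.2, 31.1], [502.2, 95.5, 32.7]]
[448 291  11   9  84] [453.  294.7] [362.4 -82.9  19. ] [[354.6, -91.1, 13.1], [359.6, -85.3, 14.4], [364.3, -79.9, 15.8]]
```

View pics/w1.png

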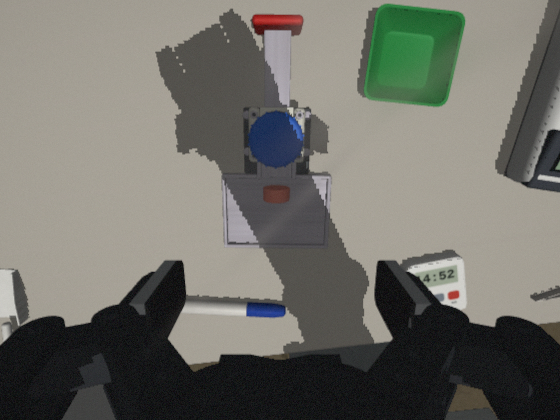

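The tablet stands on its edge just past the channel's end, at pixel (276,196), with its top at z≈32; the plunger is back out. I'll grip it across its diameter, move it to mid-tray, and tip it flat there.

Request:
play_rows:
  plan: [-1, -0.53, -0.41, 5, 0, -1, 0, 0, 5, 0, -1, 0, 0, 4, 0, -0.5, 0, 0, 2, 0, -0.3, 0, 0, 0.5, 0]

```text
time_s: 13.72
tool_pos: [492.8, 87.0, 184.1]
tool_rot: [3.141, 0.003, -0.139]
contact_force: [0.1, -0.2, 0.4]
gripper_width: 55.3
gripper_force: 0.0
```

Request:
play_rows:
  grip_force: 20
  plan: [-0.3, 0, 0, 0, 0, 0, 0, 0, 0, 0, 0.2, 0, 0, 0, 0, 0.3, 0, 0, 0, 0, 0.4, 0, 0, 0, 0]

```text
time_s: 14.35
tool_pos: [492.6, 87.0, 186.1]
tool_rot: [-3.142, -0.001, -0.138]
contact_force: [-0.5, -0.3, 1.9]
gripper_width: 25.4
gripper_force: 4.0
```

Request:
play_rows:
  plan: [0.5, 0, 0, 0, 0, 0.6, 0, 0, 0, 0, 0.6, 0, 0, 0, 0, 0.6, 0, 0, 0, 0, 0.6, 0, 0, 0, 0]

```text
time_s: 14.98
tool_pos: [492.7, 87.1, 186.1]
tool_rot: [3.142, -0.001, -0.138]
contact_force: [-0.8, -0.3, 5.5]
gripper_width: 24.7
gripper_force: 20.1
```

Request:
play_rows:
  plan: [0.6, 0, 0, -0.5, 0, 0.6, 0, 0, -0.7, 0, 0.6, -0.9, 0, 0, 0, 0.6, -0.9, 0, 0, 0, 0.6, 0, 0, 0, 0]

```text
time_s: 15.6
tool_pos: [473.4, 89.6, 197.4]
tool_rot: [3.141, 0.001, -0.137]
contact_force: [0.7, 0.1, -0.9]
gripper_width: 25.1
gripper_force: 19.8
```

```bash
cat > look.py <<'E'
from plant import bot, vision
from h import *
s,p,d,K,T=wrist(vision,bot)
print(s["tool_pos"].round(1),s["tool_rot"].round(3),round(s["gripper_width"],1))
for b,st,c in blobs(salmon(p),60):
    uv=np.argwhere(b)[:,::-1];z=d[b];X=np.c_[uv,np.ones(len(uv))]@np.linalg.inv(K).T*z[:,None]
    W=X@T[:3,:3].T+T[:3,3]
    print(st,c.round(1),np.percentile(W[z>0],[2,50,98],axis=0).round(1).tolist())
t,_=vision.snapshot("top");q,_=vision.snapshot("scene")
cv2.imwrite("pics/last.png",np.hstack([p[:,80:480,::-1],cv2.resize(q[200:310,200:310,::-1],(400,420),interpolation=cv2.INTER_CUBIC)]))
E
python3 look.py
```

```text
[473.4  89.6 197.4] [ 3.141e+00  1.000e-03 -1.370e-01] 25.1
[ 253  242   54   47 2247] [279.6 264.8] [[471.1, 77.9, 21.5], [481.0, 89.1, 39.4], [484.5, 100.6, 43.5]]
```

View pics/last.png

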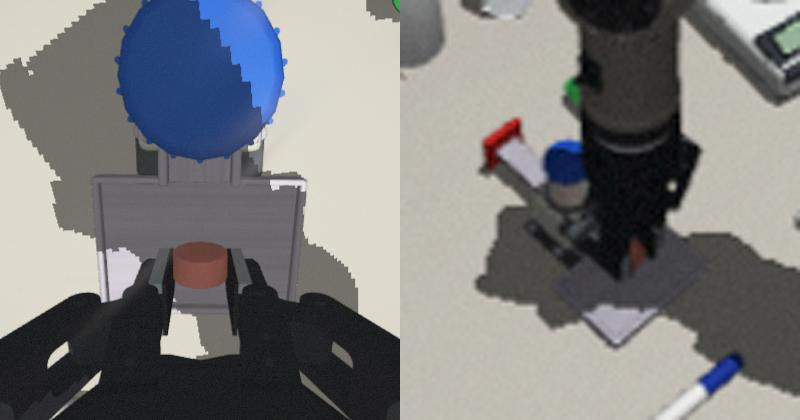

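Tablet is held upright (wrist crop (200,265)). Lower and release it mid-tray.

Request:
play_rows:
  plan: [0.6, 0, 0, 0.5, 0, 0.6, 0, 0, 0.6, 0, 0.6, 0, 0, 0, 0, 0.4, 0, 0, 0, 0, 0.3, 0, 0, 0, 0]

```text
time_s: 16.38
tool_pos: [474.5, 89.5, 186.5]
tool_rot: [3.141, 0.0, -0.138]
contact_force: [0.8, -0.3, 1.3]
gripper_width: 29.9
gripper_force: 0.0
```

Request:
play_rows:
  plan: [0.2, 0, 0, 0, 0, 0, 0, 0, 0, 0, -0.2, 0, 0, 0, 0, -0.2, 0, 0, -3, 0, -0.2, 0, 0, -3, 0]

```text
time_s: 17.0
tool_pos: [474.4, 89.5, 247.1]
tool_rot: [3.141, 0.001, -0.138]
contact_force: [0.7, 0.3, -0.0]
gripper_width: 51.3
gripper_force: 0.0
```

Request:
play_rows:
  plan: [1, 1.3, 0, 0, 0, 1, 1.4, 0, 0, 0, 1, 0, 0, 0, 0, 1, 0, 0, 0, 0, 1, 0, 0, 0, 0]

```text
time_s: 17.62
tool_pos: [500.9, 85.8, 246.0]
tool_rot: [3.141, 0.002, -0.138]
contact_force: [0.8, 0.0, -0.5]
gripper_width: -0.3
gripper_force: 0.0
```

```bash
python3 look.py
```

```text
[500.9  85.8 246. ] [ 3.141e+00  2.000e-03 -1.380e-01] -0.3
[521 365  16  11 112] [530.2 369.7] [[355.3, -91.5, 13.3], [360.5, -87.0, 14.4], [364.2, -80.2, 15.4]]
```

Request:
play_rows:
  plan: [1, 0, 0, 3, 0, 1, 0, 0, 1.55, 0, 1, 0, 0, 0, 0, 1, -0.4, 0, 0, 0, 1, -0.4, 0, 0, 0]

```text
time_s: 18.4
tool_pos: [493.5, 87.1, 201.9]
tool_rot: [-3.141, -0.001, -0.138]
contact_force: [0.8, 0.4, 0.0]
gripper_width: 0.1
gripper_force: 0.0
```

Request:
play_rows:
  plan: [1, -0.4, 0, 0, 0, 1, -0.4, 0, 0, 0, 1, -0.4, 0, 0, 0, 1, 0, 0, 0, 0, 1, 0, 0, 0, 0]

```text
time_s: 19.02
tool_pos: [481.7, 88.5, 201.2]
tool_rot: [3.142, -0.0, -0.138]
contact_force: [0.4, 0.1, 0.1]
gripper_width: -0.1
gripper_force: 0.0
```

Request:
play_rows:
  plan: [1, 1, 0, -2, 0, 1, 2.5, 0, -5, 0, -0.2, 2.5, 0, -5, 0, -0.2, 0, 0, 0, 0, -0.2, 0, 0, 0, 0]

```text
time_s: 19.65
tool_pos: [540.5, 80.2, 320.6]
tool_rot: [3.141, 0.001, -0.138]
contact_force: [-0.9, -0.2, -0.2]
gripper_width: 50.9
gripper_force: 0.0
```

```bash
python3 look.py
```

```text
[540.5  80.2 320.6] [ 3.141e+00  1.000e-03 -1.380e-01] 50.9
[255  69  54  13 533] [283.7  74.1] [[632.7, 47.2, 38.3], [638.1, 63.6, 43.8], [643.2, 82.9, 45.6]]
[267 273  27  25 501] [280.1 285.1] [[447.3, 80.4, 17.7], [458.5, 91.5, 19.0], [469.6, 102.5, 20.1]]
```

View pics/last.png

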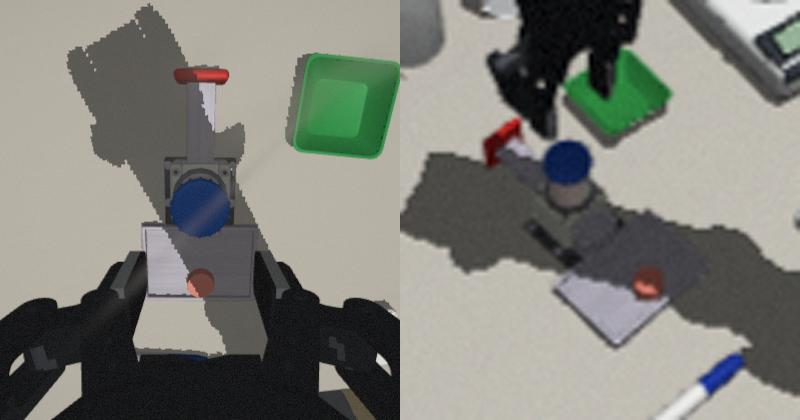

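The tablet now lies flat in the tray, at (200,283) in the wrist crop; top centre is (458.5, 91.5) at z≈19. I'll grip it high.

Request:
play_rows:
  plan: [-0.2, -4.1, 0, 1, 0, -0.2, -4.2, 0, 3, 0, -0.2, 0, 0, 5, 0, -0.2, 0, 0, 3.5, 0, -0.2, 0, 0, 0.95, 0]

```text
time_s: 20.42
tool_pos: [456.9, 91.4, 184.2]
tool_rot: [3.14, 0.006, -0.137]
contact_force: [0.6, -0.2, 0.8]
gripper_width: 51.3
gripper_force: 0.0
```

Request:
play_rows:
  grip_force: 20
  plan: [0, 0, 0, 0, 0, 0.2, 0, 0, 0, 0, 0.4, 0, 0, 0, 0, 0.6, 0, 0, 0, 0, 0.6, 0, 0, 0, 0]

```text
time_s: 21.05
tool_pos: [459.5, 91.9, 187.9]
tool_rot: [-3.141, -0.002, -0.138]
contact_force: [-0.6, -1.2, 5.9]
gripper_width: 24.3
gripper_force: 19.4
```

Request:
play_rows:
  plan: [0.6, 0, 0, -1, 0, 0.6, 0, 0, -3, 0, 0.6, 0, 0, -5, 0, 0.6, 0, 0, -5, 0, 0.6, 0, 0, 0, 0]

```text
time_s: 21.68
tool_pos: [460.2, 92.3, 331.2]
tool_rot: [-3.139, -0.009, -0.138]
contact_force: [-0.2, 0.2, -0.8]
gripper_width: 24.2
gripper_force: 19.7
```

```bash
python3 look.py
```

```text
[460.2  92.3 331.2] [-3.139 -0.009 -0.138] 24.2
[ 255  248   50   47 1913] [279.8 271.4] [[449.4, 82.4, 160.9], [460.5, 93.1, 162.1], [471.3, 104.2, 163.3]]
[469 270  13  10 104] [474.7 274.5] [[354.2, -90.8, 12.8], [359.4, -85.1, 14.5], [364.0, -79.7, 15.7]]
```

Request:
play_rows:
  plan: [0.6, 1.7, 4.5, 0, 0, 0.6, 1.7, 4.5, 0, 0, 0.6, 1.7, 4.5, 0, 0, 0.6, 1.7, 4.5, 0, 0, 0.6, 1.7, 4.5, 0, 0]

```text
time_s: 22.45
tool_pos: [511.4, -144.2, 324.7]
tool_rot: [-3.141, 0.004, -0.138]
contact_force: [1.0, -0.0, 0.6]
gripper_width: 24.0
gripper_force: 19.7
```

Request:
play_rows:
  plan: [0.6, 1.5, 4.7, 0, 0, 0.6, 1.5, 4.7, 0, 0, 0.6, 0, 0, 0, 0, 0.6, 0, 0, 0, 0, 0.6, 0, 0, 0, 0]

```text
time_s: 23.08
tool_pos: [528.7, -238.2, 325.9]
tool_rot: [-3.14, 0.002, -0.135]
contact_force: [-0.5, 0.3, -1.1]
gripper_width: 24.1
gripper_force: 19.7
```

```bash
python3 - <<'E'
from plant import bot, vision
from h import *
s,p,d,K,T=wrist(vision,bot)
print(s["tool_pos"].round(1),s["tool_rot"].round(3),round(s["gripper_width"],1))
np.savez("w.npz",p=p,d=d,K=K,T=T)
v,u=np.mgrid[:420,:560];X=np.stack([u,v,np.ones_like(u)],-1)@np.linalg.inv(K).T*d[...,None]
W=X@T[:3,:3].T+T[:3,3]
reg=(d>0)&(abs(W[...,0]-590)<70)&(abs(W[...,1]+248)<70)
for n,lo,hi in(("rim",75,86),("pan",56,61.0),("all",61.5,90)):
    m=reg&(W[...,2]>lo)&(W[...,2]<hi)
    for b,st,c in blobs(m,80):
        r=cv2.minAreaRect(W[b][:,:2].astype(np.float32))
        print(n,st,np.round(r[0],1),np.round(r[1],1),round(r[2],1),np.percentile(W[b],[1,50,99],axis=0).round(1).tolist())
# floor heights at section through the boat
for x in range(550,632,10): print(x,[int(np.median(q)) if len(q:=W[reg&(abs(W[...,0]-x)<3)&(abs(W[...,1]-y)<3)][:,2]) else -1 for y in range(-295,-200,8)])
E
```

```text
[ 528.7 -238.2  325.9] [-3.14e+00  2.00e-03 -1.35e-01] 24.1
rim [ 213   59  129  133 4103] [ 590.1 -245.2] [76.3 76.3] 1.0 [[552.3, -283.0, 75.1], [596.3, -246.0, 78.6], [627.9, -207.4, 80.9]]
pan [242  54  74  18 477] [ 634.3 -250.4] [ 6.6 50.2] 1.3 [[630.9, -273.0, 58.4], [633.6, -250.1, 60.1], [637.3, -226.9, 61.0]]
pan [ 209   65  161  153 5910] [ 571.  -252.8] [ 97.3 115.3] 10.2 [[524.2, -307.0, 58.5], [554.6, -271.9, 60.1], [619.6, -195.2, 61.0]]
all [  213    59   130   133 11895] [ 589.1 -245.4] [83.7 83.8] 0.1 [[552.9, -282.5, 61.5], [593.1, -245.7, 71.2], [627.4, -208.0, 80.6]]
550 [60, 60, 60, 60, 60, 61, 248, 79, 248, 242, 221, 60]
560 [60, 60, 77, 72, 72, 71, 71, 71, 71, 70, 74, 79]
570 [60, 60, 76, 66, 61, 61, 61, 61, 61, 62, 72, 79]
580 [60, 60, 76, 65, 61, 61, 61, 61, 61, 62, 72, 79]
590 [60, 60, 77, 65, 61, 61, 61, 61, 61, 62, 71, 79]
600 [60, 60, 77, 65, 61, 61, 61, 61, 61, 62, 71, 79]
610 [60, 60, 77, 66, 61, 61, 61, 61, 61, 62, 71, 79]
620 [45, 60, 78, 72, 71, 71, 71, 71, 71, 72, 75, 79]
630 [41, 43, 79, 78, 78, 61, 60, 60, 60, 78, 78, 41]
```

Request:
play_rows:
  plan: [0.6, 0, 0, 0, -0.15, 0.6, 2, 0.3, 0, 0, 0.6, 2, 0.3, 0, 0, 0.6, 2.1, 0.28, 0, 0, 0.6, 0, 0, 0, 0]

```text
time_s: 23.75
tool_pos: [591.0, -246.6, 326.6]
tool_rot: [-3.141, -0.001, 0.015]
contact_force: [-1.1, 0.4, 0.2]
gripper_width: 24.2
gripper_force: 19.7
```

```bash
python3 - <<'E'
from plant import bot, vision
from h import *
s,p,d,K,T=wrist(vision,bot)
print(s["tool_pos"].round(1),s["tool_rot"].round(3),round(s["gripper_width"],1))
v,u=np.mgrid[:420,:560];X=np.stack([u,v,np.ones_like(u)],-1)@np.linalg.inv(K).T*d[...,None]
W=X@T[:3,:3].T+T[:3,3]
for b,st,c in blobs(salmon(p)&(d>0),300): print(st,np.percentile(W[b],[1,50,99],axis=0).round(1).tolist())
E
```

```text
[ 591.  -246.6  326.6] [-3.141e+00 -1.000e-03  1.500e-02] 24.2
[ 255  248   50   48 1931] [[577.5, -257.2, 156.1], [589.8, -246.0, 157.5], [600.9, -234.7, 158.9]]
```

Request:
play_rows:
  plan: [0.6, 0, -0.1, 3, 0, 0.6, 0, 0, 2.5, 0, 0.6, 0, 0, 1.4, 0, 0.6, 0, 0, 0.7, 0, 0.6, 0, 0, 0, 0]

```text
time_s: 24.42
tool_pos: [589.8, -247.1, 250.9]
tool_rot: [3.141, -0.0, 0.012]
contact_force: [0.2, -0.1, 0.9]
gripper_width: 24.1
gripper_force: 19.7
```

Request:
play_rows:
  plan: [0.6, 0, 0, 0.2, 0, 0.6, 0, 0, 0.2, 0, 0.6, 0, 0, 0.1, 0, 0.6, 0, 0, 0, 0, 0.6, 0, 0, 0, 0]

```text
time_s: 25.05
tool_pos: [589.9, -247.1, 245.8]
tool_rot: [3.141, -0.0, 0.012]
contact_force: [-0.1, -0.2, 0.1]
gripper_width: 24.0
gripper_force: 19.7
```

Request:
play_rows:
  plan: [0.6, 0, 0, 0.1, 0, 0.6, 0, 0, 0, 0, 0.6, 0, 0, 0.05, 0, 0.6, 0, 0, 0, 0, 0.6, 0, 0, 0, 0]

```text
time_s: 25.68
tool_pos: [589.9, -247.2, 244.2]
tool_rot: [3.141, -0.0, 0.012]
contact_force: [-0.2, 0.2, -0.9]
gripper_width: 24.2
gripper_force: 19.7
```

Request:
play_rows:
  plan: [0.6, 0, 0, 0.05, 0, 0.6, 0, 0, 0, 0, 0.4, 0, 0, 0, 0, 0.35, 0, 0, 0, 0, 0.3, 0, 0, 0, 0]

```text
time_s: 26.3
tool_pos: [589.8, -247.1, 243.5]
tool_rot: [3.142, 0.0, 0.012]
contact_force: [0.5, -0.1, 0.5]
gripper_width: 29.5
gripper_force: 0.0
```

Request:
play_rows:
  plan: [0.3, 0, 0, 0, 0, 0.3, 0, 0, -0.3, 0, 0.3, 0, 0, -0.6, 0, 0.3, 0, 0, -2, 0, 0.3, 0, 0, -4, 0]

```text
time_s: 26.92
tool_pos: [589.3, -247.0, 313.1]
tool_rot: [-3.141, 0.002, 0.012]
contact_force: [0.8, 0.4, 0.7]
gripper_width: 30.1
gripper_force: 0.0
```

Request:
play_rows:
  plan: [0.3, -2, 0, -4, 0, 0.3, -4, 0, -2, 0, 0.3, -2, 0, 0, 0, 0.3, 0, 0, 0, 0, 0.3, 0, 0, 0, 0]

```text
time_s: 27.55
tool_pos: [510.6, -247.9, 373.5]
tool_rot: [3.141, -0.002, 0.012]
contact_force: [-0.8, -0.6, 0.1]
gripper_width: 29.9
gripper_force: 0.0
```

```bash
python3 - <<'E'
from plant import bot, vision
from h import *
s,p,d,K,T=wrist(vision,bot)
print(s["tool_pos"].round(1),round(s["gripper_width"],1))
v,u=np.mgrid[:420,:560];X=np.stack([u,v,np.ones_like(u)],-1)@np.linalg.inv(K).T*d[...,None]
W=X@T[:3,:3].T+T[:3,3]
for b,st,c in blobs(salmon(p)&(d>0),100): print(st,np.percentile(W[b],[1,50,99],axis=0).round(1).tolist())
m=(abs(W[...,0]-590)<60)&(abs(W[...,1]+248)<60)&(W[...,2]>75)&(W[...,2]<86)
for b,st,c in blobs(m&(d>0),200): print("rim",[np.round(q,1) for q in cv2.minAreaRect(W[b][:,:2].astype(np.float32))])
E
```

```text
[ 510.6 -247.9  373.5] 29.9
[265  92  31  32 787] [[576.4, -258.1, 73.4], [588.0, -246.7, 75.1], [599.2, -235.5, 76.9]]
rim [array([ 590.3, -245.2]), array([76.5, 76.1]), np.float64(1.4)]
rim [array([ 587.4, -246.7]), array([23.6, 24. ]), np.float64(0.7)]
```

The tablet lies flat in the boat (top at z≈75), the boat hasn't moved and the arm is clear.

```bash
python3 -c "
from plant import job
print(job.job_done())"
```

```text
the job is handed in; nothing more can be done
None
```

Job handed in at about 28 s: one tablet was dispensed and set down flat in the weighing boat, the plunger sprang back out, and the boat did not move. The plunger took one stroke with a pause part-way to turn the gripper, and the tablet landed on edge, so I tipped it flat in the tray first.

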